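# Marble shelf onto the stand's pins, then the post held hole-up

### The job

We are putting together the two-tier macaron stand: gently lower the marble slab over the two steel pins of the walnut foot until it lies flush, and let go of it. Then take the left-hand one of the two beech posts and feel for its deep hole by trying it on end on a pin of the stand (its other end has just a shallow dimple). Hold it still and upright with the hole facing up, some 15 cm or more above the counter and clear of everything, so that I can press its nylon sleeve in: finish while still holding it, and leave the right-hand post and the goods on the counter where they are.

Things in the scene. Friction and masses are not known exactly. Their poses are not given: they have to be found in the camera images.
- stand: dark walnut foot, 176 x 48 mm, top 14 mm above the counter, fixed; origin on the counter under its centre, x along its length. Two upright steel pins, 8 mm thick with tapered tips, stand at x = -75 and +75 mm, y = 0; tips 48 mm above the counter (20 mm above the slab's top once it lies on the foot)
- pin_a (a point): centre of the tip of the stand's pin at its x = -75 mm, 48 mm above the counter
- pin_b (a point): centre of the tip of the stand's pin at its x = +75 mm, 48 mm above the counter
- slab: marble shelf, a flat plate 200 x 60 x 14 mm, about 0.42 kg, lying flat on the counter; origin at the centre of its underside, x along its length. Two 11 mm holes go through at x = -75 and +75 mm, y = 0. Flush on the foot, its origin is 14 mm above the stand's. It can be gripped across its 60 mm width
- post_0: square beech post, 34 x 34 x 90 mm, 75 g, lying on the counter; origin at its middle, x along its length. Each end face has a round 12 mm recess: one is a blind hole 18 mm deep, the other just a dimple 2.5 mm deep. Which end (+x or -x) has the hole is not told and differs between the posts; an 8 mm pin goes deep only into the hole
- post_1: square beech post, 34 x 34 x 90 mm, 75 g, lying on the counter; origin at its middle, x along its length. Each end face has a round 12 mm recess: one is a blind hole 18 mm deep, the other just a dimple 2.5 mm deep. Which end (+x or -x) has the hole is not told and differs between the posts; an 8 mm pin goes deep only into the hole
- macaron_b: pink macaron, 47 mm wide, 28 mm high, loose, to be left alone; origin at the centre of its underside
- macaron_c: yellow macaron, 47 mm wide, 28 mm high, loose, to be left alone; origin at the centre of its underside
- bell: brass call bell on a black foot, 76 mm wide, 60 mm high, loose, to be left alone; origin at the centre of its underside
- spool: spool of red ribbon, 43 mm wide, 19 mm high, loose, to be left alone; origin at the centre of its underside

How it is judged:
By the outcome, as a careful person would: the job done as asked, in the order asked, and still so for the second after the job is handed in, while the arm keeps its last pose, push and grip.
It also fails if it takes over 72 s, if anything falls off the work surface, if the arm or the gripper's body presses on something with over 40 N, if the wrist force passes 120 N, or if a joint passes its speed limit or range.

### The arm

A 7-joint arm with a two-finger parallel gripper is mounted at the origin on the work surface; the furniture and walls round the work are solid. World frame = base frame: x ahead of the robot, y to its left, z up, the work surface at z = 0. Lengths are in mm, angles in rad, forces in N, time in s.
With the tool pointing down it reaches from about 425 to 875 mm from the base axis. Payload 8.4 kg.
Tool frame: the origin (TCP) lies midway between the tips of the shut fingers; the grasp point (between the pads) lies 19 mm behind it (bot.hold_point_z is the z of the grasp point in the tool frame, in mm); z points along the fingers, y is the line along which they close (so a half turn about z gives the same grasp; the last joint's range is limited). The gripper opens to 85 mm and grips with 20 to 120 N. Pads are 22 mm wide; open, the fingers measure 114 mm over their backs; the gripper's body (76 mm by 85 mm) begins 54 mm behind the grasp point. The pads swing forward as they close: fully open they stand 13 mm farther back than shut.
Start: joints at [1.016, 0.333, 0.04, 1.465, -0.013, 1.343, -0.059], TCP at [286.092, -583.623, 231.308] pointing down, gripper open.
Joint ranges: [-2.58, 2.58], [-0.38, 2.09], [-1.3, 1.39], [0.25, 2.4], [-1.5, 4.64], [0.08, 2.09], [-2.65, 2.65]. Speed limits (rad/s): [2.22, 2.22, 2.79, 2.79, 3.14, 3.14, 3.14].

### API

Orientations are given as [roll, pitch, yaw] about the fixed x, y, z axes, in that order (R = Rz(yaw) Ry(pitch) Rx(roll)).
In Python, from cell import bot, cams, order gives the robot as it stands. The module is installed in compiled form; this text tells all that it offers. Calls block until the motion is done:
- bot.goto(position, orientation): joint-space move of the TCP to a pose.
- bot.move_straight(position, ori=None, speed=150): straight line of the TCP; ori=None keeps the orientation; speed is the mean speed in mm/s.
- bot.move_joints(angles): joint-space move.
- bot.open_jaws() and bot.close(grasp_force=None): open the fingers fully, or close them until they stop; grasp_force is the grip in N (None keeps the last).
- bot.dwell(seconds).
- bot.inverse_kinematics(position, orientation): joint angles nearest the present ones, or None.
- cams.camera(name): name is "side" or "top"; returns (picture, depth): 400x640x3 uint8, blue, green, red; 400x640 float32, mm along the optical axis (not along the pixel's ray), 0 where there is no reading.
- cams.calibration(name): a dict with "mtx" (3x3 intrinsics, pixels), "rvec" (rotation vector, rad) and "tvec" (3), from world to camera coordinates, as OpenCV has them. Camera axes: x right, y down, z forward; pixel columns grow to the right and rows downward; lengths in mm; the calibration is good to about 2 mm. A picture is of the moment at which its call begins. calibration takes no time and is no camera call.
A pose or a line that the arm cannot do raises bot.Unreachable and nothing moves.
- order.close_job(): hands the job in; it is judged then, once.
Readings, each from a call of its own:
- bot.read_clock(): time.
- bot.read_joint_pos(): joint angles.
- bot.read_joint_velocities(): joint speeds.
- bot.read_joint_efforts(): joint torques, N m.
- bot.read_eef_pos(): TCP position.
- bot.read_tool_rot(): TCP orientation.
- bot.read_contact_force(): force on the tool from outside, world axes, zero at the start.
- bot.read_wrist_torque(): the same for the moment, N m.
- bot.read_grip_width(): opening from 0.0 (shut) to 1.0 (fully open).
- bot.read_grasp_force(): force on a finger pad.
Only numpy, scipy, OpenCV 4.12 (cv2) and the standard library are available. Lean on these libraries where they do the work, as an engineer would, in place of code of your own. Each camera call takes 0.05 s, during which the arm holds its last target. There are 200 camera calls.

## Working session

There is one attempt and no reset: what is moved stays moved. The work goes in short steps, each a Python script; the robot and the scene stay as the last script left them, time stands still between calls to the robot, and variables do not carry over. Pictures are saved under pics/ and viewed, at most 10 in all, crops included, and the job is handed in when it is done.

```bash
mkdir -p pics; python3 - <<'E'
from cell import bot,cams,order
import cv2,numpy as np
for n in("top","side"):
    p,d=cams.camera(n);cv2.imwrite(f"pics/{n}0.png",p);np.savez(f"{n}0.npz",p=p,d=d)
    c=cams.calibration(n);R=cv2.Rodrigues(np.array(c["rvec"],float))[0];print(n,c["mtx"],-R.T@np.array(c["tvec"]).ravel(),R[2],(d==0).mean())
print(bot.read_clock(),bot.hold_point_z,bot.read_tool_rot())
E
```

```text
top [[428.68023138   0.         323.43716791]
 [  0.         428.68023138 197.82926951]
 [  0.           0.           1.        ]] [335.15391972 -47.66863158 923.33311653] [ 0.14034932  0.01323315 -0.99001361] 0.00393359375
side [[418.56923026   0.         323.07229376]
 [  0.         418.56923026 205.0459683 ]
 [  0.           0.           1.        ]] [205.03064721 734.02796109 672.16644166] [ 0.27797871 -0.7501352  -0.60002085] 0.003953125
0.1 -18.700000000000003 [-3.14010364e+00  7.63634544e-05  4.55757991e-01]
```

View pics/top0.png

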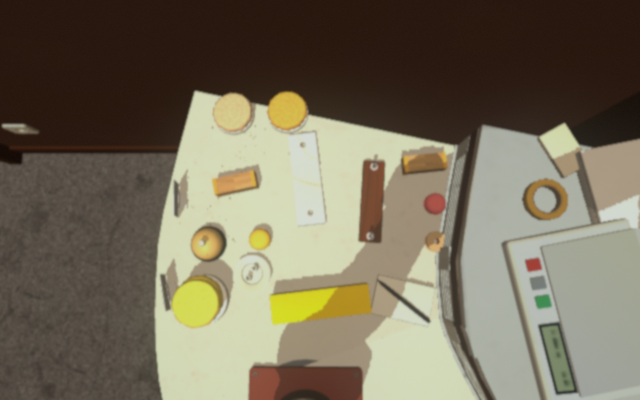

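View pics/side0.png

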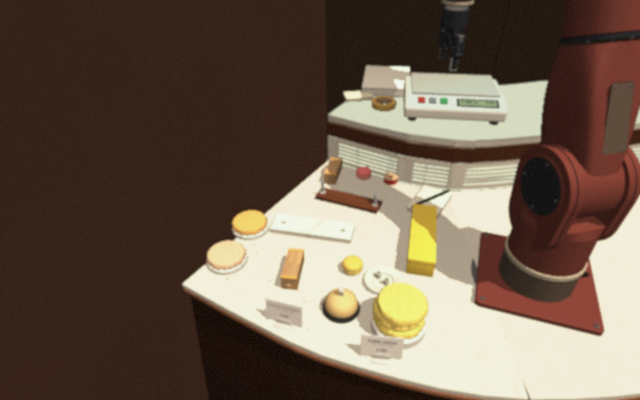

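The top view has world +x up and +y to the left. The left post is at about (235,183), the right post at (425,161), the slab at (307,180) and the foot at (372,200) with pins near (374,163) and (370,236). In the side view the left post is at (292,268), the slab at (313,229) and the foot at (348,200).

```bash
cat > h.py <<'E'
import cv2,numpy as np
from cell import bot,cams,order
def cal(n):
    c=cams.calibration(n);R=cv2.Rodrigues(np.array(c["rvec"],float))[0]
    return np.array(c["mtx"]),R,np.array(c["tvec"],float).ravel()
def cloud(n,d):
    K,R,t=cal(n);v,u=np.mgrid[:400,:640]
    P=np.stack([(u-K[0,2])/K[0,0]*d,(v-K[1,2])/K[1,1]*d,d],-1)
    W=(P-t)@R; W[d==0]=np.nan; return W
def onplane(n,u,v,z):
    K,R,t=cal(n);r=np.array([(u-K[0,2])/K[0,0],(v-K[1,2])/K[1,1],1])@R;c=-R.T@t
    return c+r*(z-c[2])/r[2]
E
python3 - <<'E'
from h import *
for n in("top","side"):
    f=np.load(n+"0.npz");W=cloud(n,f["d"]);z=W[...,2]
    ok=(abs(W[...,1])<420)&(W[...,0]>330)&(W[...,0]<900)
    print(n,"counter z",np.nanmedian(z[ok&(abs(z)<8)]),np.nanstd(z[ok&(abs(z)<6)]))
    m=(ok&(z>7)&(z<80)).astype(np.uint8)
    k,L,s,_=cv2.connectedComponentsWithStats(m,connectivity=4)
    for i in range(1,k):
        if s[i,4]<60: continue
        q=W[L==i];zt=np.percentile(q[:,2],80);q2=q[q[:,2]>zt-6] 
        (c,sz,a)=cv2.minAreaRect(q2[:,:2].astype(np.float32))
        print(s[i,:5],"z50/80/98",np.percentile(q[:,2],[50,80,98]).round(1),"c",np.round(c,1),"sz",np.round(sz,1),round(a,1))
p=np.load("top0.npz")["p"]; c=p[120:260,200:460]
p2=np.load("side0.npz")["p"][145:300,230:410]
c=cv2.resize(c,(780,420),interpolation=cv2.INTER_CUBIC)
cv2.imwrite("pics/c1.png",np.clip(c*1.3,0,255))
cv2.imwrite("pics/c2.png",np.clip(cv2.resize(p2,None,fx=3.8,fy=3.8,interpolation=cv2.INTER_CUBIC)*1.3,0,255))
E
```

```text
top counter z 1.0659442489472895 1.745721773379953
[ 108   43  400   18 6126] z50/80/98 [45.5 66.4 78.7] c [7.814e+02 3.000e-01] sz [839.1   4.7] 90.0
[ 267   91   41   42 1318] z50/80/98 [28.6 30.3 32.5] c [656.6  45.5] sz [83.9 85.1] 70.0
[ 213   92   41   42 1323] z50/80/98 [28.6 30.3 32.3] c [653.  164.8] sz [82.9 85.5] 45.7
[ 288  132   38   94 2513] z50/80/98 [15.1 16.5 18.3] c [507.9   2. ] sz [200.3  60. ] 6.8
[ 426  136   43  126 1379] z50/80/98 [36.9 63.1 78.6] c [ 457.  -303.6] sz [  6.8 256.4] 77.4
[401 152  47  23 812] z50/80/98 [34.8 36.4 38.3] c [ 539.5 -249.8] sz [34.8 90.3] 6.3
[ 359  160   26   83 1826] z50/80/98 [14.9 16.3 19.3] c [ 459.1 -138.9] sz [ 48.2 176.3] 86.4
[212 170  47  27 815] z50/80/98 [34.8 36.2 38.4] c [495.4 153.4] sz [35.3 90.5] 12.5
[173 179   7  38 206] z50/80/98 [37.5 51.4 55.7] c [461.4 273.2] sz [74.3  3.5] 3.7
[424 193  22  22 389] z50/80/98 [27.1 29.  30.8] c [ 453.  -271.6] sz [42.1 41.9] 26.4
[191 226  35  35 959] z50/80/98 [34.6 40.6 58.8] c [366.9 209.9] sz [50.4 50.8] 36.2
[249 228  22  22 387] z50/80/98 [26.9 28.7 31.2] c [376.9  99.6
[... 547 characters left out ...]
1450] z50/80/98 [14.  15.1 16.5] c [505.2   1. ] sz [200.1  65.5] 6.5
[ 207  241   41   33 1060] z50/80/98 [27.3 28.9 30.4] c [650.5 166.3] sz [84.9 81.2] 10.0
[281 249  24  40 701] z50/80/98 [33.6 34.8 36.3] c [492.9 153.3] sz [34.6 93. ] 12.9
[342 256  21  20 332] z50/80/98 [25.5 27.4 29.1] c [373.9 101.2] sz [41.6 40.8] 15.4
[365 268   9  18  73] z50/80/98 [11.6 12.5 13.9] c [335.6 115.6] sz [11.  51.9] 0.4
[323 287  37  36 981] z50/80/98 [31.5 39.2 58.4] c [363.7 212.4] sz [52.8 49.8] 23.6
[266 299  37  28 714] z50/80/98 [31.4 45.8 53.8] c [458.5 273.8] sz [74.1  6.4] 2.7[ WARN:0@0.935] global loadsave.cpp:1063 imwrite_ Unsupported depth image for selected encoder is fallbacked to CV_8U.
```

View pics/c1.png

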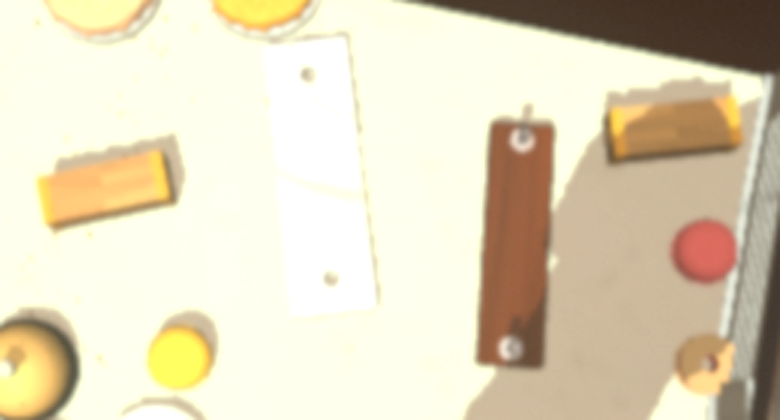

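View pics/c2.png

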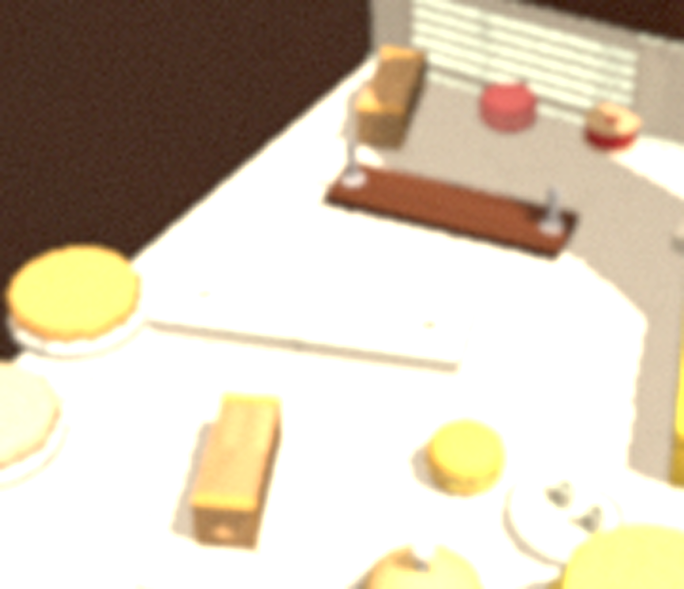

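The depth fits from the two views agree to within 1–3 mm. That gives slab (506.5, 1) at yaw 6.65°, foot (457, -138.4) at yaw -3.8° and left post (494, 153.4) with its axis at 102.7°. Next I pick up the slab, hover over the pins and measure slab against foot in the same cameras.

```bash
python3 - <<'E'
from h import *
D=np.pi/180
r=[np.pi,0,6.65*D]
bot.goto([506.5,1,200],r)
bot.move_straight([506.5,1,40],speed=200)
bot.move_straight([506.5,1,-3],speed=60)
print("F",np.round(bot.read_contact_force(),1))
bot.close(60)
print("w",bot.read_grip_width(),bot.read_grasp_force(),np.round(bot.read_contact_force(),1),bot.read_eef_pos())
bot.move_straight([506.5,1,80],speed=120)
print("lift",bot.read_grip_width(),bot.read_grasp_force(),np.round(bot.read_contact_force(),1))
bot.move_straight([457,-138.4,65],[np.pi,0,-3.8*D],speed=150)
print(bot.read_clock(),bot.read_eef_pos(),np.round(bot.read_contact_force(),1),np.round(bot.read_wrist_torque(),2))
for n in("top","side"):
    p,d=cams.camera(n);np.savez(n+"1.npz",p=p,d=d)
    cv2.imwrite(f"pics/{n}1.png",cv2.resize(p[130:270,270:470] if n=="top" else p[120:260,250:450],(800,560),interpolation=cv2.INTER_CUBIC))
    W=cloud(n,d);z=W[...,2]
    ok=(abs(W[...,1]+138)<60)&(abs(W[...,0]-457)<130)&(z>62)&(z<95)
    k,L,s,_=cv2.connectedComponentsWithStats(ok.astype(np.uint8),connectivity=4)
    for i in range(1,k):
        if s[i,4]<60: continue
        q=W[L==i];c,sz,a=cv2.minAreaRect(q[:,:2].astype(np.float32));print(n,s[i],np.percentile(q[:,2],[20,50,80]).round(1),np.round(c,1),np.round(sz,1),round(a,2))
E
```

```text
F [-0.7 -0.7  0.2]
w 0.6848616901653857 64.64348673820496 [-1.2 -0.2  7.6] [506.99085599   1.0145713   -2.15517514]
lift 0.6812903400071721 64.90853905677795 [ 0.1 -0.2 -3.4]
6.5 [ 457.52959117 -137.36094966   65.13377168] [ 0.3 -0.  -4. ] [-0.02 -0.01  0.03]
top [356 215   5  31  75] [80.2 81.6 83.4] [ 390.9 -104.9] [ 4.5 59. ] 86.1
side [ 309  165   81   32 1243] [77.2 80.9 82.2] [ 456.3 -133.2] [ 79.9 201.6] 85.23
```

View pics/top1.png

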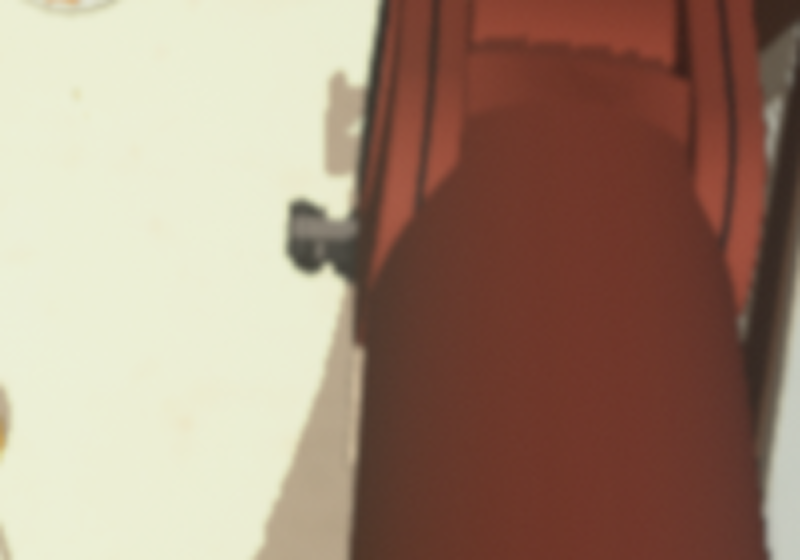

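View pics/side1.png

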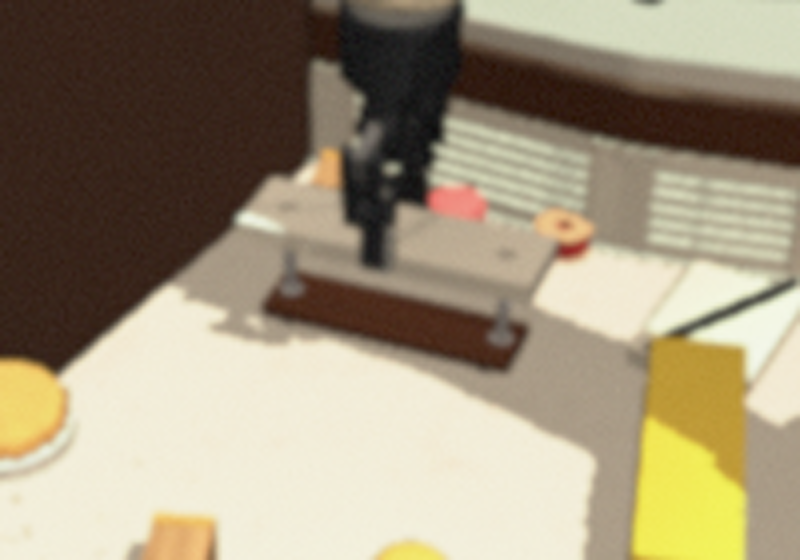

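Side crop: the slab hangs level over the foot, with its holes at crop (287,207) and (507,254) and the pins right below it. The top view is blocked by the arm. I'll compare hole and pin positions in the side camera.

```bash
python3 - <<'E'
from h import *
f0=np.load("side0.npz");f1=np.load("side1.npz")
def blob(img,u,v,r):
    g=cv2.cvtColor(img,cv2.COLOR_BGR2GRAY).astype(float);u0,v0=int(round(u)),int(round(v))
    w=g[v0-r:v0+r+1,u0-r-1:u0+r+2]
    w=np.clip(np.median(w)-w-4,0,None);V,U=np.mgrid[v0-r:v0+r+1,u0-r-1:u0+r+2];return (w*U).sum()/w.sum(),(w*V).sum()/w.sum()
H=[]
for u,v in((321.75,171.75),(376.75,183.5)):
    b=blob(f1["p"],u,v,3);w=onplane("side",*b,82);H.append(w);print("hole",np.round(b,2),np.round(w,1))
g=cv2.cvtColor(f0["p"],cv2.COLOR_BGR2GRAY)
print(g[172:196,315:330]);print(g[188:210,368:383])
for n,f,zt in(("side",f0,14.0),("side",f1,81.5)):
    W=cloud(n,f["d"]);z=W[...,2]
    ok=(abs(W[...,1]+138)<45)&(abs(W[...,0]-457)<115)&(abs(z-zt)<2.5)
    ok=cv2.morphologyEx(ok.astype(np.uint8),cv2.MORPH_OPEN,np.ones((3,3)))>0
    q=W[ok];c,sz,a=cv2.minAreaRect(q[:,:2].astype(np.float32));print(ok.sum(),np.round(c,1),np.round(sz,1),round(a,2),np.median(q[:,2]))
E
```

```text
hole [321.51 171.26] [ 532.3 -142.1   82. ]
hole [376.14 183.12] [ 382.7 -132.9   82. ]
[[221 230 235 236 230 211 176 158 163 181 190 192 190 175 153]
 [233 233 234 235 232 211 175 156 157 163 168 170 171 162 150]
 [235 235 233 236 230 213 173 154 146 136 133 133 136 131 129]
 [235 234 234 234 229 208 172 151 140 123 115 113 107 107 106]
 [235 235 234 233 223 195 165 152 139 123 109 102 102  99  96]
 [234 235 234 232 213 179 159 150 139 122 109 103 101  93  92]
 [235 236 235 227 207 174 157 151 140 122 107 105 101  94  90]
 [235 236 231 222 193 164 154 153 140 119 107 107 102  94  91]
 [236 234 227 211 185 166 158 152 139 121 110 105  99  94  96]
 [233 233 228 217 205 184 162 152 139 122 111 103  98  93  92]
 [235 234 232 230 225 203 167 148 144 137 129 118 103  94  91]
 [234 235 235 235 231 212 164 144 152 170 176 161 136 115 107]
 [236 233 235 236 231 212 163 142 169 202 218 209 184 158 137]
 [235 235 236 234 231 213 167 142 172 214 230 230 217 194 167]
 [234 235 236 235 231 214 167 146 167 207 226 230 227 218 194]
 [233 235 236 235 232 209 167 140 152 177 196 207 212 215 207]
 [23
[... 1304 characters left out ...]
06 112 126 141]
 [ 66  58  50  51  56  71  97 115 110  89  67  69  77  97 125]
 [ 67  61  56  61  72  86 105 117 112  88  63  48  53  82 122]
 [ 77  70  70  76  99 115 127 130 125 104  73  52  54  88 122]
 [ 81  80  81  96 119 139 145 146 140 118  84  58  64 103 133]
 [ 81  81  85  94 121 139 149 151 145 122  88  65  80 116 146]
 [ 78  81  81  86  97 115 123 133 129 111  83  76 102 133 153]
 [ 78  78  78  80  81  89  96  99  96  92  81  90 122 146 155]
 [ 73  76  77  76  78  80  77  84  80  79  85 109 132 151 155]
 [ 59  62  69  69  70  75  75  76  77  82  99 126 146 155 158]]
570 [ 454.9 -138.4] [ 49.3 175.3] 86.04 13.994198401415831
767 [ 456.1 -139. ] [ 68.  201.3] 86.35 81.34722562025213
```

```bash
python3 - <<'E'
from h import *
for nm,z,pts in(("base",14,((322.6,192),(375.1,204.6))),("tip48",48,((322.1,177.7),(374.6,194.6)))):
    for p in pts: print(nm,np.round(onplane("side",*p,z),1))
print("top bases",[np.round(onplane("top",200+u/3-.33,120+v/3-.33,15),1) for u,v in((521.5,139),(510,348))])
print("top holes0",[np.round(onplane("top",200+u/3-.33,120+v/3-.33,15),1) for u,v in((307,74),(330.5,279))])
E
```

```text
base [ 531.2 -144.4   14. ]
base [ 381.5 -133.9   14. ]
tip48 [ 538.5 -162.3   48. ]
tip48 [ 384.  -130.3   48. ]
top bases [array([ 533.6, -143.4,   15. ]), array([ 383.4, -133.4,   15. ])]
top holes0 [array([581.6,  11.7,  15. ]), array([431.9,  -6.7,  15. ])]
```

```bash
python3 - <<'E'
from h import *
D=np.pi/180
T=np.array([456.8,-138.9]); cmd=T.copy(); o=[np.pi,0,-3.95*D]
bot.move_straight([*cmd,52],o,speed=60); bot.dwell(.2)
e=np.array(bot.read_eef_pos()); print(e,np.round(bot.read_tool_rot(),4)); cmd=cmd+(T-e[:2])
bot.move_straight([*cmd,50],o,speed=20); bot.dwell(.2); print(bot.read_eef_pos())
f0=np.array(bot.read_contact_force())
for z in np.arange(48,10.9,-1.5):
    bot.move_straight([*cmd,z],o,speed=30)
    f=np.array(bot.read_contact_force())-f0
    print(z,np.round(f,1),np.round(bot.read_eef_pos(),1),np.round(bot.read_wrist_torque(),2))
    if abs(f[2])>6 or np.hypot(*f[:2])>8: break
print(bot.read_clock())
E
```

```text
[ 456.96723075 -138.92453709   52.15685138] [ 3.1415e+00 -3.0000e-04 -6.8900e-02]
[ 456.65734572 -138.89558404   50.05154106]
48.0 [-1.4 -0.3 -0.7] [ 456.5 -138.9   47.8] [ 0.02 -0.01 -0.  ]
46.5 [-0.4 -0.7 -0.5] [ 456.5 -138.8   46.4] [ 0.01 -0.02  0.01]
45.0 [-0.5 -0.1 -0.6] [ 456.6 -138.8   44.9] [ 0.   -0.02  0.01]
43.5 [ 0.   0.6 -0.5] [ 456.6 -138.8   43.4] [-0.08 -0.02  0.05]
42.0 [ 0.2 -0.2  0.1] [ 456.5 -138.9   41.9] [ 0.   -0.05 -0.02]
40.5 [-0.6  0.1 -1.4] [ 456.5 -138.9   40.4] [-0.03  0.02  0.01]
39.0 [-0.8  0.9  0.1] [ 456.6 -138.8   38.9] [ 0.07  0.06 -0.03]
37.5 [-0.9  0.2 -1.2] [ 456.5 -138.8   37.4] [0.01 0.05 0.01]
36.0 [-0.5 -0.1 -0.8] [ 456.6 -138.9   35.9] [ 0.08 -0.02  0.01]
34.5 [-0.4  0.  -0.2] [ 456.6 -138.8   34.4] [-0.01  0.01 -0.01]
33.0 [-0.6  0.1  0.1] [ 456.6 -138.9   32.9] [-0.01  0.03  0.03]
31.5 [-1.3 -0.6 -1. ] [ 456.5 -138.8   31.4] [-0.02  0.04  0.01]
30.0 [-0.4 -1.2 -0.8] [ 456.5 -138.8   29.9] [-0.05  0.02  0.04]
28.5 [-0.3 -0.8 -0.3] [ 456.5 -138.9   28.4] [-0.04  0.   -0.02]
27.0 [-0.8  0.6 -0.9] [ 456.5 -138.8   26.9] [-0.01  0.04  0.06]
25.5 [-0.8 -0.5 -1.3] [ 456.5 -138.8   25.4] [0.03 0.   0.07]
24.0 [-0.4 -0.6 -0.4] [ 456.5 -138.8   23.9] [-0.04 -0.06 -0.04]
22.5 [-0.6 -0.2 -0.7] [ 456.5 -138.8   22.4] [0.01 0.06 0.02]
21.0 [-0.1  0.4 -0.2] [ 456.6 -138.9   20.9] [ 0.02  0.02 -0.03]
19.5 [-0.6 -0.6 -0.1] [ 456.5 -138.8   19.4] [0.03 0.05 0.02]
18.0 [-1.3 -0.6 -1.3] [ 456.5 -138.8   17.9] [ 0.01 -0.03  0.02]
16.5 [-0.2  0.  -0.2] [ 456.5 -138.9   16.4] [0.05 0.01 0.01]
15.0 [-0.6 -0.4 -0.7] [ 456.5 -138.9   14.9] [0.02 0.01 0.03]
13.5 [-0.9  0.2 -1.2] [ 456.5 -138.9   13.4] [0.02 0.05 0.  ]
12.0 [-0.2 -0.4 -0.8] [ 456.6 -138.9   12. ] [ 0.01 -0.03  0.01]
13.8667
```

```bash
cat >> h.py <<'E'
from scipy.spatial.transform import Rotation as Ro
D=np.pi/180; Z=np.array([0,0,1.]); G=-bot.hold_point_z
PC=np.array([494.2,153.4,0]); U=np.array([np.cos(102.7*D),np.sin(102.7*D),0])
def tool(e,c0,al,grasp,sgn):
    """pose with post axis e (tested end), c0 = closing dir, al = tool lean toward e, grasp point"""
    up=np.cross(e,c0); a=-up*np.cos(al)+e*np.sin(al); y=sgn*c0
    R=np.stack([np.cross(y,a),y,a],1)
    return (grasp+G*a).tolist(),Ro.from_matrix(R).as_euler("xyz").tolist()
def hor(phi): return np.array([np.cos(phi),np.sin(phi),0])
E
python3 - <<'E'
from h import *
o=[np.pi,0,-3.95*D]; cmd=bot.read_eef_pos()[:2]; f0=bot.read_contact_force()[2]
for z in np.arange(11.6,8.9,-.4):
    bot.move_straight([*cmd,z],o,speed=20); f=bot.read_contact_force()[2]-f0; print(round(z,1),round(f,1))
    if f>3: break
bot.open_jaws(); bot.dwell(.2); print(np.round(bot.read_contact_force(),1))
bot.move_straight([*cmd,150],o,speed=150)
print(bot.read_clock())
pin=np.array([531.3,-144.,0]); ik=bot.inverse_kinematics
res=[]
for s in(1,-1):
  e=s*U
  for al in(0,15,30,40):
    for sg in(1,-1):
      pg=tool(e,np.cross(Z,e),al*D,PC-e*12+Z*24,sg); qg=ik(*pg)
      if qg is None: continue
      for phi in range(-180,180,20):
        h=hor(phi*D)      # closing dir at test
        qt=[ik(*tool(-Z,h,al*D,pin+Z*(zz+57),sg)) for zz in(30,60)]
        if any(q is None for q in qt): continue
        best=None
        for ph2 in range(-180,180,20):
          for P in((531,-144),(500,0),(600,-50),(550,100),(450,50)):
            qf=ik(*tool(Z,hor(ph2*D),al*D,np.array([*P,230.]),sg))
            if qf is None: continue
            m=np.abs(np.array(qf)-qt[1]).max()
            if best is None or m<best[0]: best=(m,ph2,P,np.round(qf,2))
        res.append((round(np.abs(np.array(qg)-qt[1]).max(),2),s,al,sg,phi,np.round(qt[0],2),np.round(qg,2),best))
res.sort(key=lambda r:(r[7] is None,r[0]))
print(len(res))
for r in res[:14]:print(*r)
E
```

```text
11.6 8.6
[-0.4  0.4 -1. ]
15.7833<sys>:0: UserWarning: Gimbal lock detected. Setting third angle to zero since it is not possible to uniquely determine all angles.
Traceback (most recent call last):
ValueError: time passes only in moves, steps and waits
```

```bash
cat > ik.py <<'E'
from h import *
import warnings; warnings.filterwarnings("ignore")
pin=np.array([531.3,-144.,0]); n=0
def ik(*p):
    global n; n+=1
    try: q=bot.inverse_kinematics(*p)
    except ValueError as e: print("stop",n,e); raise SystemExit
    return None if q is None else np.round(q,2)
for al in(20,):
  for s in(1,-1):
    for sg in(1,-1): print("grasp",s,al,sg,ik(*tool(s*U,np.cross(Z,s*U),al*D,PC-s*U*12+Z*24,sg)))
  for sg in(1,-1):
    for hd in(-75,-45,-15,15,45,75):
      print("al",al,"sg",sg,"head",hd,"test",ik(*tool(-Z,hor((hd-90)*D),al*D,pin+Z*92,sg)),"flip",ik(*tool(Z,hor((hd+90)*D),al*D,np.array([560,0,230.]),sg)))
E
python3 ik.py
```

```text
grasp 1 20 1 [-0.5   0.38  0.42  2.02 -0.64  0.93 -2.59]
grasp 1 20 -1 [ 0.4   0.43 -0.62  1.98 -0.15  0.83  0.14]
grasp -1 20 1 [ 0.02  0.51 -0.76  1.93  0.72  1.14 -0.9 ]
grasp -1 20 -1 [ 0.26  0.68 -1.1   1.92  0.93  1.3   2.11]
al 20 sg 1 head -75 test [ 0.19  0.69 -0.72  2.1   1.49  1.71  1.99] flip [-0.69  0.85  0.04  1.88  1.34  2.03 -1.13]
al 20 sg 1 head -45 test None flip [-0.47  0.75 -0.25  2.24  1.8   2.06 -1.36]
al 20 sg 1 head -15 test None flip None
al 20 sg 1 head 15 test None flip None
al 20 sg 1 head 45 test [ 0.62  0.57  0.2   2.13 -1.46  1.36  1.11] flip [ 1.56  1.28 -1.11  2.21 -1.3   0.9  -1.79]
al 20 sg 1 head 75 test [ 0.85  0.75 -0.17  1.72 -0.92  1.5   0.93] flip [ 0.72  0.86 -0.25  1.86 -1.39  1.84 -2.06]
al 20 sg -1 head -75 test [ 0.05  0.64 -0.57  2.11  1.43  1.61 -1.15] flip [-0.69  0.85  0.04  1.88  1.34  2.03  2.01]
al 20 sg -1 head -45 test None flip [-1.31  0.9   0.61  2.28  1.46  1.46  1.68]
al 20 sg -1 head -15 test None flip None
al 20 sg -1 head 15 test None flip None
al 20 sg -1 head 45 test [ 0.96  0.56 -0.19  2.12 -1.34  1.18 -2.08] flip [ 1.56  1.28 -1.11  2.21 -1.3   0.9   1.35]
al 20 sg -1 head 75 test [ 0.88  0.75 -0.19  1.72 -0.91  1.49 -2.22] flip [ 1.37  1.31 -1.11  1.83 -0.79  1.25  0.72]
```

Slab seated: contact came at the expected height, and I released it. Next I grip the left post with a 20° lean, upend it over the far pin and look.

```bash
cat > s3.py <<'E'
from h import *
import warnings; warnings.filterwarnings("ignore")
pin=np.array([531.3,-144.,0]); al=20*D; e=U; c0=np.cross(Z,e)
g=lambda z: tool(e,c0,al,PC-e*12+Z*z,-1)
bot.goto(*g(180))
for n in("top","side"):
    p,d=cams.camera(n);np.savez(n+"2.npz",p=p,d=d)
    W=cloud(n,d);z=W[...,2]
    ok=(abs(W[...,1]+138)<50)&(abs(W[...,0]-457)<125)&(z>20)&(z<34)
    q=W[ok];c,sz,a=cv2.minAreaRect(q[:,:2].astype(np.float32));print("slab",n,ok.sum(),np.percentile(q[:,2],[5,50,95]).round(1),np.round(c,1),np.round(sz,1),round(a,2))
bot.move_straight(g(60)[0],speed=200); bot.move_straight(g(24)[0],speed=60)
print("F",np.round(bot.read_contact_force(),1)); bot.close(40)
print("w",bot.read_grip_width(),bot.read_grasp_force(),np.round(bot.read_contact_force(),1))
bot.move_straight(g(200)[0],speed=200); print("w",bot.read_grip_width(),bot.read_eef_pos())
t=lambda z: tool(-Z,hor(-165*D),al,pin+Z*(z+57),-1)
bot.goto(*t(130)); bot.move_straight(t(62)[0],speed=120); bot.dwell(.2)
print("target",np.round(t(62)[0],1),"at",np.round(bot.read_eef_pos(),1),bot.read_clock(),bot.read_joint_pos(),np.round(bot.read_contact_force(),1))
for n in("top","side"):
    p,d=cams.camera(n);np.savez(n+"3.npz",p=p,d=d)
    cv2.imwrite(f"pics/{n}3.png",cv2.resize(p[90:270,250:490] if n=="top" else p[70:250,240:480],(800,600),interpolation=cv2.INTER_CUBIC))
E
python3 s3.py
```

```text
slab top 2668 [26.4 29.  31.5] [ 458.2 -138.6] [ 60.3 200.8] 86.03
slab side 1025 [21.9 27.8 29.8] [ 454.8 -139.1] [ 65.3 200.6] 86.34
F [-0.1 -0.  -0.3]
w 0.3917872861790219 40.49033953808248 [-0.1 -2.   3.7]
w 0.3898543030832354 [494.68526906 147.75082627 181.19889644]
target [ 535.8 -161.   112.6] at [ 536.1 -160.9  113.4] 22.7167 [ 0.04698283  0.56836001 -0.5610999   2.10947538  1.39485818  1.60211377
 -1.09464506] [-0.5  0.6 -1.4]
```

View pics/side3.png

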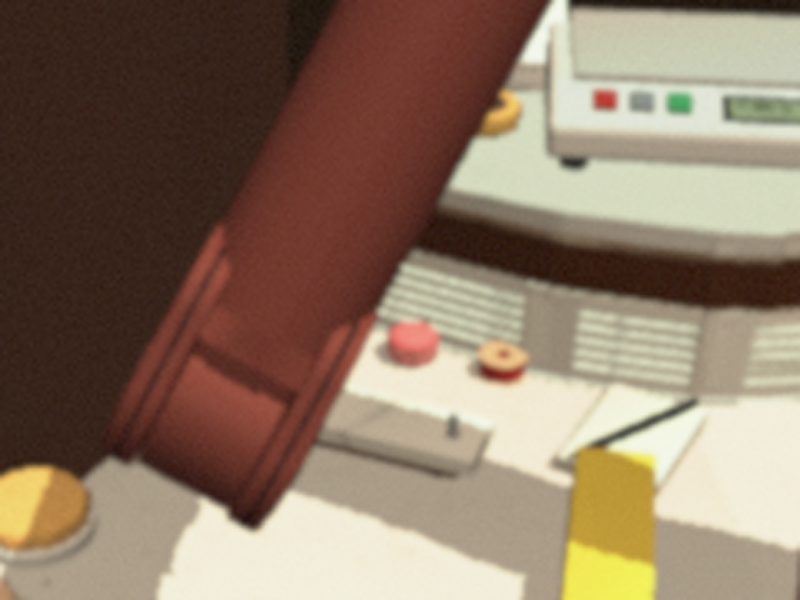

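The side view shows the slab flush with its near pin standing out at crop (453,428). The arm hides the post, so I check the top view.

View pics/top3.png

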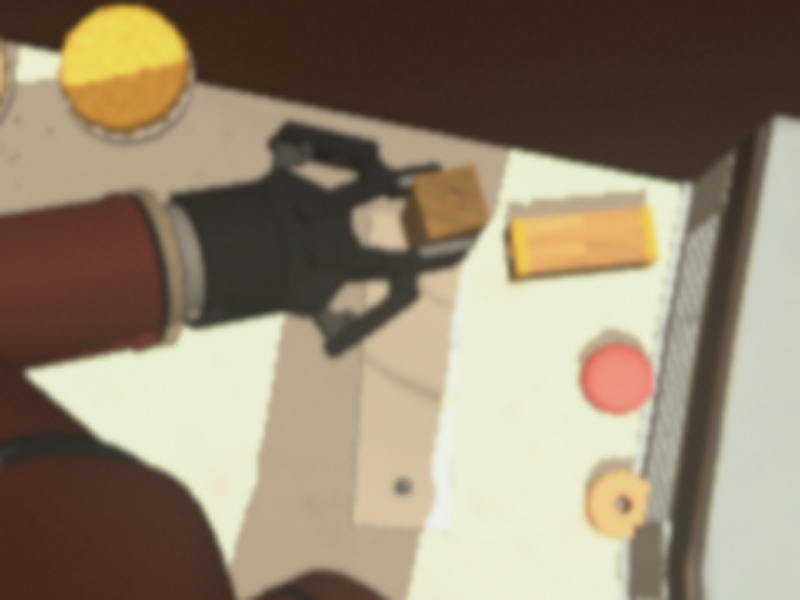

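```bash
python3 - <<'E'
from h import *
for n in("top",):
    W=cloud(n,np.load(n+"3.npz")["d"]);z=W[...,2]
    ok=(abs(W[...,1]+144)<30)&(abs(W[...,0]-531)<40)&(z>140)&(z<162)
    k,L,s,_=cv2.connectedComponentsWithStats(ok.astype(np.uint8),connectivity=4)
    for i in range(1,k):
        if s[i,4]<40: continue
        q=W[L==i];c,sz,a=cv2.minAreaRect(q[:,:2].astype(np.float32));print(s[i],np.percentile(q[:,2],[5,50,95]).round(1),np.round(c,1),np.round(sz,1),round(a,2))
        A=np.c_[q[:,:2]-q[:,:2].mean(0),np.ones(len(q))];print("plane slope",np.linalg.lstsq(A,q[:,2],rcond=None)[0].round(3))
E
```

```text
[373 139  24  24 389] [148.3 153.3 155.4] [ 535.8 -150.2] [38.7 35.4] 15.38
plane slope [ 3.9000e-02 -3.5000e-02  1.5272e+02]
[366 164  10   7  59] [140.3 143.6 147.5] [ 502.8 -124.3] [17.4 12.7] 88.13
plane slope [-1.17000e-01  2.77000e-01  1.43728e+02]
```

The post is held upright with its top face near (535.8,-150.2) in that camera. The 7 mm offset is what the grasp height predicts. I shift by it and probe the pin.

```bash
cat > s4.py <<'E'
from h import *
import warnings; warnings.filterwarnings("ignore")
pin=np.array([531.3-2.2,-144+6.7,0]); al=20*D
def t(z,dx=0,dy=0): return tool(-Z,hor(-165*D),al,pin+np.array([dx,dy,z+57.]),-1)
def probe(dx,dy,stop=29):
    bot.move_straight(t(52,dx,dy)[0],speed=80); bot.dwell(.15); f0=np.array(bot.read_contact_force())
    z=51.
    while z>=stop:
        bot.move_straight(t(z,dx,dy)[0],speed=30); f=np.array(bot.read_contact_force())-f0
        if f[2]>4 or np.hypot(*f[:2])>6: break
        z-=.75
    err=bot.read_eef_pos()[2]-t(z,dx,dy)[0][2]
    print((dx,dy),"stop z",round(z,2),"actual face z",round(z+err,2),np.round(f,1),bot.read_clock())
    return z+err
E
python3 - <<'E'
from s4 import *
z=probe(0,0)
if z>40: bot.move_straight(t(52)[0],speed=60)
print(bot.read_grip_width())
E
```

```text
(0, 0) stop z 29.25 actual face z 30.1 [-0.5  1.   7. ] 30.7667
0.39042207607444507
```

The pin went 18 mm deep (face at z = 30), so the lower end has the hole. I lift off, flip it and check.

```bash
python3 - <<'E'
from s4 import *
bot.move_straight(t(60)[0],speed=80); bot.move_straight(t(150)[0],speed=150)
print(bot.read_grip_width(),np.round(bot.read_joint_pos(),2))
f=tool(Z,hor(15*D),al,np.array([560,0,240.]),-1)
print(np.round(bot.inverse_kinematics(*f),2))
bot.goto(*f); bot.dwell(.5)
print(bot.read_grip_width(),bot.read_grasp_force(),np.round(bot.read_eef_pos(),1),np.round(f[0],1),bot.read_clock())
a=Ro.from_euler("xyz",bot.read_tool_rot()).as_matrix(); b=Ro.from_euler("xyz",f[1]).as_matrix()
print("rot err deg",np.degrees(Ro.from_matrix(a@b.T).as_rotvec()))
out=[]
for n in("top","side"):
    p,d=cams.camera(n);np.savez(n+"4.npz",p=p,d=d)
    K,R,tt=cal(n); c=K@(R@np.array([560,0,250.])+tt); u,v=int(c[0]/c[2]),int(c[1]/c[2]); u=min(max(u,80),560);v=min(max(v,100),300)
    out.append(cv2.resize(p[v-100:v+100,u-80:u+80],(400,500),interpolation=cv2.INTER_CUBIC))
cv2.imwrite("pics/f4.png",np.hstack(out))
E
```

```text
0.39578631679296733 [ 0.08  0.39 -0.61  2.1   1.32  1.61 -0.92]
[-0.69  0.83  0.04  1.88  1.34  2.03  2.03]
0.3907811303010383 40.04828937817365 [564.5 -17.  246.4] [564.5 -17.  246.4] 35.05
rot err deg [ 0.00636759 -0.00417348 -0.00259382]
```

View pics/f4.png

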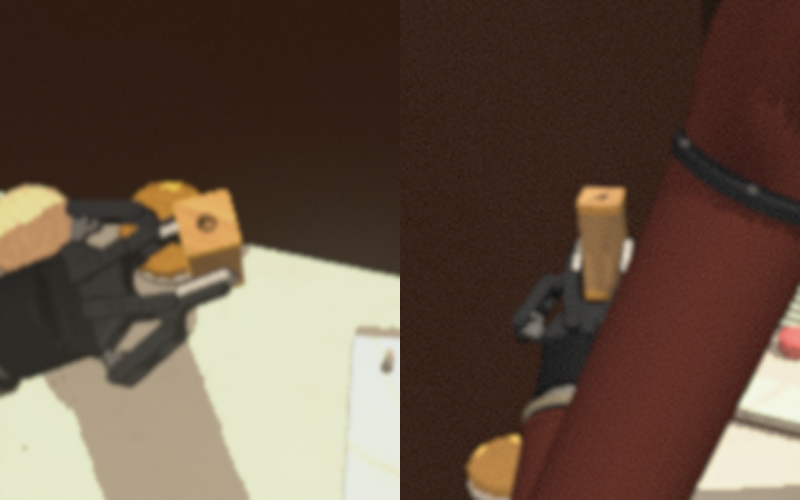

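The post is held with the dark hole facing up, at (207,222) in the left panel. A last check on uprightness, the slab and the other goods.

```bash
python3 - <<'E'
from h import *
for n,band in(("top",(285,312)),("side",(205,290))):
    W=cloud(n,np.load(n+"4.npz")["d"]);z=W[...,2]
    ok=(abs(W[...,1]+8)<28)&(abs(W[...,0]-562)<28)&(z>band[0])&(z<band[1])
    ok=cv2.erode(ok.astype(np.uint8),np.ones((3,3)))>0
    q=W[ok]; rng=np.random.default_rng(0);best=None
    for _ in range(500):
        a,b,c=q[rng.choice(len(q),3,False)];m=np.cross(b-a,c-a);m/=np.linalg.norm(m)+1e-9;i=abs((q-a)@m)<1.5
        if best is None or i.sum()>best.sum():best=i
    Q=q[best];nn=np.linalg.svd(Q-Q.mean(0))[2][2]; print(n,len(q),len(Q),"centre",Q.mean(0).round(1),"normal",nn.round(3))
W0=cloud("top",np.load("top0.npz")["d"]);W=cloud("top",np.load("top4.npz")["d"])
for nm,x,y,r,lo,hi in(("post1",539.5,-249.8,60,25,45),("pink",453,-271.6,24,20,40),("yel",377,99.6,25,20,40),("bell",367,210,40,25,70),("slab",458,-138.6,110,22,34)):
    for w in(W0,W):
        k=(np.hypot(w[...,0]-x,w[...,1]-y)<r)&(w[...,2]>lo)&(w[...,2]<hi);print(nm,k.sum(),np.round(w[k].mean(0),1) if k.any() else None)
print(bot.read_clock(),bot.read_joint_velocities().__abs__().max() if hasattr(bot.read_joint_velocities(),'max') else "")
E
```

```text
top 389 300 centre [561.8  -7.1 298.3] normal [ 0.014 -0.004  1.   ]
side 481 298 centre [556.8   8.7 252.8] normal [ 0.264 -0.965 -0.006]
post1 727 [ 538.5 -249.2   34.9]
post1 727 [ 538.5 -249.2   34.9]
pink 355 [ 452.2 -270.4   27. ]
pink 354 [ 452.3 -270.5   26.9]
yel 360 [376.2  98.2  26.9]
yel 358 [376.4  98.1  27. ]
bell 711 [366.8 207.2  37.5]
bell 715 [366.6 207.1  37.6]
slab 46 [ 515.1 -201.2   30. ]
slab 2692 [ 457.4 -139.4   29. ]
35.15 0.0017980982544892241
```

The post is upright to within 1°, and the goods and right-hand post have not moved.

```bash
python3 -c "
from cell import order
print(order.close_job())"
```

```text
the job is handed in; nothing more can be done
None
```

The job is handed in at about 35 s: the slab lies flush on the foot, the left-hand post is held still and upright with its deep hole up (bottom about 20 cm above the counter), and the camera check showed the right-hand post, both macarons and the bell unmoved (the spool was not measured, but the arm did not go near it).

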